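# Set the soldering positioner to its long scale line and confirm

### The job

Push the positioner's aluminium dial round (its wide gap is there for the finger) until the black index mark on its rim lines up with the one long scale line on the dark base, and let it rest there for a moment. Only then push the round button on the grey box fully down and let it come up again. Only push, lift nothing: the box stays standing where it is and the small things around are left undisturbed.

Things in the scene. Friction and masses are not known exactly. Their poses are not given: they have to be found in the camera images.
- positioner: Soldering positioner, fixed to the table at any heading: a dark round base (radius 125 mm, 20 mm high, flat top) that carries a turning aluminium dial (radius 90 mm, 30 mm thick, 20 to 50 mm above the table). Origin on the dial's vertical axis, at table height; its x axis points along the target line.
- dial_axis (a point): On the dial's vertical axis, level with its top face, 50 mm above the table. A 100 degree wedge is missing from the dial over its full thickness: the finger gap, bounded by two flat upright radial faces. In the middle the dial carries a connector on a round seat (radius up to 26 mm, top 78 mm above the table).
- index_mark (a point): Foot of the dial's index mark, a 4 mm wide black line on the dial's top and down its rim, exactly opposite the middle of the finger gap. The point lies 93 mm from the dial's axis, 20 mm above the table; it turns with the dial.
- target_line (a point): On the target line, near its inner end: the one long (26 mm) and thick (4 mm) white line on the base's top; the other scale lines, every 10 degrees, are 10 mm long and thin. The point is fixed, 93 mm from the dial's axis, 20 mm above the table. The mark is lined up when it points at this line: both points then meet.
- finger_gap (a point): Middle of the finger gap: 65 mm from the dial's axis, half-way between the two faces (50 mm to either), on the base's top, 20 mm above the table; it turns with the dial. Closed fingertips set down here touch nothing until they move round the axis against one of the faces; that face then goes along with them.
- dial (a joint): Angle of the dial, rad, growing counter-clockwise seen from above; 0 (or 2 pi) when the index mark is on the target line. It turns freely past a full turn both ways, against even friction (about 0.12 N m, some 2 N at the finger gap) and stays where it is left, without play, clicks or spring.
- button_box: Loose grey box, 100 x 80 mm and 40 mm high, about 0.6 kg, standing on the table, origin at the centre of its underside, z up. The button is in the middle of its top.
- confirm_top (a point): Centre of the top of the black button, 20 mm in radius, 62 mm above the table; it stands 10 mm proud of its round housing (radius 28 mm) on the box. The point moves with the button.
- confirm (a joint): How far the button is pressed, m: 0 up, 0.006 fully down. Spring: 5 N when fully down; it comes up by itself.
- spool: Solder spool standing on its end, radius 28 mm, 50 mm high. Leave alone. Origin at the centre of its underside.
- flux_jar: Small closed jar, radius 24 mm, 45 mm high. Leave alone. Origin at the centre of its underside.
- plug_a: Small stepped metal plug standing upright, radius 12 mm, 30 mm high, near the button box. Leave alone. Origin at the centre of its underside.
- plug_b: Another such plug, 12 mm radius, 30 mm high. Leave alone. Origin at the centre of its underside.
- parts_tray: Low open tray, 100 x 70 x 35 mm. Leave alone. Origin at the centre of its underside.
- screwdriver: Screwdriver lying along its x axis. Leave alone.
- tip_tin: Low brass bowl, radius 30 mm, 30 mm high. Leave alone. Origin at the centre of its underside.

How it is judged:
By the outcome, as a careful person would: the job done as asked, in the order asked, and still so for the second after the job is handed in, with the robot touching nothing.
It also fails if it takes over 54 s, if anything falls off the work surface, if the arm or the gripper's body presses on something with over 40 N, if the wrist force passes 120 N, or if a joint passes its speed limit or range.

### The arm

A 6-joint arm with a two-finger parallel gripper is mounted at the origin on the work surface. World frame = base frame: x ahead of the robot, y to its left, z up, the work surface at z = 0. Lengths are in m, angles in rad, forces in N, time in s.
With the tool pointing down it reaches from about 0.275 to 0.725 m from the base axis. Payload 5.6 kg.
Tool frame: the origin (TCP) lies at the very end of the fingers, on their centre line; the grasp point (between the pads) lies 19 mm behind it (hold_point_z is the distance from the TCP to the grasp point, in m); x points along the fingers, z is the direction in which the jaws open and shut, and the axes are right-handed (so a half turn about x gives the same grasp; the last joint's range is limited). The gripper opens to 85 mm and grips with 20 to 120 N. Pads are 22 mm wide; open, the fingers measure 114 mm over their backs; the gripper's body (76 mm by 85 mm) begins 54 mm behind the grasp point. The pads swing forward as they close: fully open they stand 13 mm farther back than shut.
Start: joints at [1.512, 0.255, 0.108, 0, -1.424, -0.285], TCP at [0.185, 0.518, 0.231] pointing down, gripper open.
Joint ranges: [-2.95, 2.95], [-1.21, 1.97], [-1.09, 1.5], [-2.87, 1.71], [-2.94, -0.07], [-3.05, 3.05]. Speed limits (rad/s): [2.57, 2.57, 3.14, 3.14, 3.14, 3.14].

### API

Orientations are given as a unit quaternion [w, x, y, z].
In Python, from bench import * gives the robot as it stands. Calls block until the motion is done:
- move_pose(position, orientation): joint-space move of the TCP to a pose.
- line_to(position, max_speed=0.15, frame=None): straight line of the TCP; frame=None keeps the orientation; max_speed is the mean speed in m/s.
- movej(angles): joint-space move.
- set_gripper(opening, force=None): finger opening in m; force is the grip in N (None keeps the last); returns when the fingers have stopped.
- sleep(seconds).
- inverse_kinematics(position, orientation): joint angles nearest the present ones, or None.
- get_obs(): the state.
- snapshot(name): name is "scene" or "top"; returns (picture, depth): 420x560x3 uint8, blue, green, red; 420x560 float32, m along the optical axis (not along the pixel's ray), 0 where there is no reading.
- camera_info(name): a dict with "fx", "fy", "cx", "cy" (pixels), "k1" (the pictures are not rectified: a ray, as slopes to the right and down, at radius r is drawn at 1 + k1 r^2 times it, then the intrinsics apply), "cam_to_world" (4x4, takes a point from camera to world coordinates). Camera axes: x right, y down, z forward; pixel columns grow to the right and rows downward; lengths in m; the calibration is good to about 2 mm. A picture is of the moment at which its call begins. camera_info takes no time and is no camera call.
A pose or a line that the arm cannot do raises IKError and nothing moves.
- job_done(): hands the job in, once; it reports no verdict.
The state is a dict: "clock": time; "joint_pos": joint angles; "qd": joint speeds; "joint_torque": joint torques, N m; "tcp_pos": TCP position; "tcp_rot": TCP orientation; "force": force on the tool from outside, world axes, zero at the start; "moment": the same for the moment, N m; "finger_gap": finger opening in m.
Only numpy, scipy, OpenCV 4.12 (cv2) and the standard library are available. Lean on these libraries where they do the work, as an engineer would, in place of code of your own. Each camera call takes 0.05 s, during which the arm holds its last target. There are 200 camera calls.

## Working session

There is one attempt and no reset: what is moved stays moved. The work goes in short steps, each a Python script; the robot and the scene stay as the last script left them, time stands still between calls to the robot, and variables do not carry over. Pictures are saved under pics/ and viewed, about 8 in all and at most 12, crops included, and the job is handed in when it is done.

```bash
mkdir -p pics; cat > h.py <<'E'
from bench import *
import numpy as np, cv2
def ray(cam,u,v):
    c=camera_info(cam);x=(u-c["cx"])/c["fx"];y=(v-c["cy"])/c["fy"]
    a,b=x,y
    for _ in range(30):
        s=1+c["k1"]*(a*a+b*b);a,b=x/s,y/s
    T=np.array(c["cam_to_world"]);return T[:3,3],T[:3,:3]@np.array([a,b,1])
def onz(cam,u,v,z):
    o,d=ray(cam,u,v);return o+d*(z-o[2])/d[2]
def pix(cam,p):
    c=camera_info(cam);T=np.array(c["cam_to_world"]);q=T[:3,:3].T@(np.array(p)-T[:3,3]);a,b=q[:2]/q[2];s=1+c["k1"]*(a*a+b*b)
    return c["fx"]*a*s+c["cx"],c["fy"]*b*s+c["cy"]
E
python3 - <<'E'
from h import *
for n in("scene","top"):
    p,d=snapshot(n);cv2.imwrite(f"pics/{n}0.png",p);np.save(f"pics/{n}0.npy",d);c=camera_info(n);print(n,c)
print(get_obs())
E
```

```text
scene {'fx': 409.30983853329155, 'fy': 409.30983853329155, 'cx': 281.58644214268514, 'cy': 205.97897661449133, 'k1': -0.09309837111879342, 'cam_to_world': array([[ 0.73462852,  0.5510116 , -0.39586254,  0.95906148],
       [ 0.67832966, -0.60834534,  0.41204953, -0.36013558],
       [-0.01377707, -0.57122864, -0.82067535,  0.81806352],
       [ 0.        ,  0.        ,  0.        ,  1.        ]])}
top {'fx': 514.7708074801421, 'fy': 514.7708074801421, 'cx': 279.9162364916136, 'cy': 205.2929294639863, 'k1': -0.12655859364744418, 'cam_to_world': array([[ 0.01135778, -0.99613903,  0.08705189,  0.45293037],
       [-0.99981958, -0.00998777,  0.01615736,  0.0107346 ],
       [-0.01522552, -0.08721969, -0.99607274,  1.39719002],
       [ 0.        ,  0.        ,  0.        ,  1.        ]])}
{'clock': 0.1, 'joint_pos': array([ 1.51157821e+00,  2.55642016e-01,  1.07128733e-01, -3.96301014e-04,
       -1.42391023e+00, -2.84601022e-01]), 'qd': array([ 0.00110004,  0.00013226,  0.00194071,  0.00033977,  0.00047816,
       -0.00012717]), 'joint_torque': array([-2.15535008e-03, -3.87604523e+01,  2.38477153e+01,  5.37794039e+00,
       -3.72210590e-03, -2.72399681e-06]), 'tcp_pos': array([0.18520442, 0.51740334, 0.23051229]), 'tcp_rot': array([-0.40744452, -0.5777068 , -0.4067173 ,  0.57864053]), 'force': array([ 0.10582915, -0.63601992, -0.01184729]), 'moment': array([-0.02148928,  0.02372139, -0.04349299]), 'finger_gap': 0.08598062107395117}
```

View pics/top0.png

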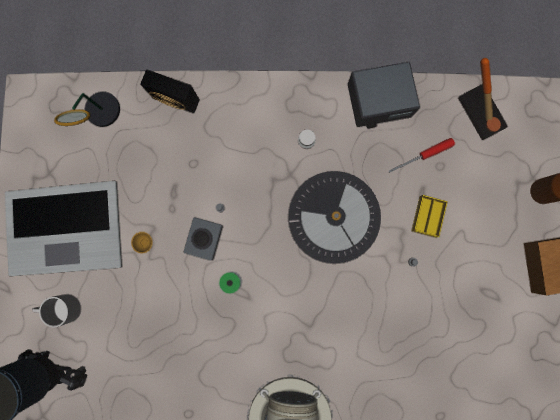

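View pics/scene0.png

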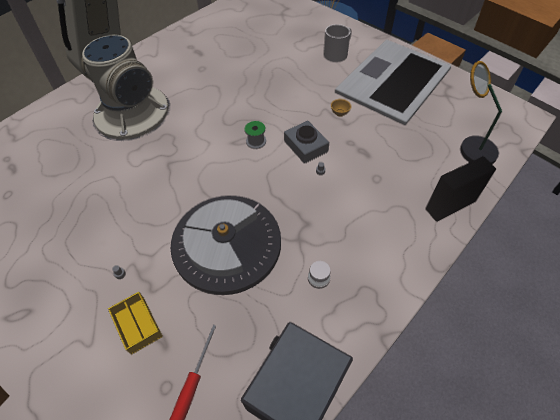

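Top view: the dial is around (335,217), the index mark near (348,240), the gap faces up-left, and the long line seems to be near (294,221). The box is at (203,239) with its button at about (202,237). Next I'll zoom in and measure.

```bash
python3 - <<'E'
from h import *
p=cv2.imread("pics/top0.png");g=cv2.cvtColor(p,cv2.COLOR_BGR2GRAY)
# dark base
def circ(m):
    cs,_=cv2.findContours(m,cv2.RETR_EXTERNAL,cv2.CHAIN_APPROX_NONE);c=max(cs,key=cv2.contourArea);return cv2.convexHull(c)[:,0],cv2.contourArea(c)
m=np.zeros_like(g);m[160:275,280:390]=(g[160:275,280:390]<80)*255
h,a=circ(m)
w=np.array([onz("top",u,v,0.02)[:2] for u,v in h]);(c,r)=cv2.minEnclosingCircle(w.astype(np.float32));A=np.c_[2*w,np.ones(len(w))];s=np.linalg.lstsq(A,(w**2).sum(1),rcond=None)[0]
print("base",c,r,s[:2],np.sqrt(s[2]+s[:2]@s[:2]))
# button
m=np.zeros_like(g);m[210:265,180:225]=(g[210:265,180:225]<50)*255;h,a=circ(m)
w=np.array([onz("top",u,v,0.057)[:2] for u,v in h]);print("btn",cv2.minEnclosingCircle(w.astype(np.float32)))
d=np.load("pics/top0.npy");print(d[237,202],d[217,325])
# polar profile at base-top radius 93..125 and dial
c=s[:2]
def prof(rad,z):
    out=[]
    for t in range(0,360,1):
        q=np.radians(t);u,v=pix("top",[c[0]+rad*np.cos(q),c[1]+rad*np.sin(q),z]);out.append(cv2.getRectSubPix(g,(1,1),(u,v))[0,0])
    return np.array(out)
for rad,z in((.117,.02),(.1,.02),(.07,.05),(.08,.05)):
    print(rad,*prof(rad,z))
a=cv2.resize(p[165:270,283:388],None,fx=5,fy=5,interpolation=cv2.INTER_CUBIC);b=cv2.resize(p[205:270,175:235],(270,292),interpolation=cv2.INTER_CUBIC)
o=np.zeros((525,800,3),np.uint8);o[:,:525]=a;o[:292,528:798]=b;cv2.imwrite("pics/z1.png",o)
E
```

```text
base (0.5439473390579224, -0.11322204023599625) 0.12496964633464813 [ 0.5444444  -0.11272553] 0.12399061750440983
btn ((0.4821621775627136, 0.23654499650001526), 0.026278696954250336)
1.336481 1.3526503
0.117 48 48 49 48 50 50 49 50 51 51 51 51 49 49 50 50 49 49 50 50 50 50 51 50 50 48 48 47 46 49 50 49 50 52 49 51 50 48 49 51 48 50 52 51 48 49 50 48 47 50 49 49 49 49 49 49 49 50 49 49 49 49 50 50 50 49 49 49 51 51 50 51 46 47 49 47 49 49 50 48 47 48 48 47 47 48 50 50 49 49 49 48 50 51 58 85 120 110 72 50 49 49 49 48 47 48 48 47 48 49 52 49 50 51 51 49 50 53 49 49 49 49 49 49 49 50 51 51 51 50 51 50 50 49 51 51 50 49 50 50 50 51 51 51 51 52 53 52 51 52 53 53 53 51 50 49 49 49 49 49 50 51 52 53 53 51 51 52 52 52 52 51 52 51 51 51 48 53 54 52 51 51 49 49 51 51 51 49 48 51 50 50 51 51 50 50 52 50 51 52 48 50 50 48 51 53 52 50 48 49 48 49 50 51 50 51 52 51 52 51 50 49 51 53 51 50 53 53 52 53 53 53 50 49 51 50 52 54 54 52 50 50 50 50 50 50 50 49 51 51 51 50 50 52 53 51 51 51 52 51 49 48 51 51 51 50 50 51 50 50 53 49 49 50 48 48 50 50 49 51 50 49 51 50 51 52 51 51 50 48 47 48 50 49 50 49 4
[... 3261 characters left out ...]
 143 143 143 144 144 142 142 143 143 144 143 143 142 142 142 143 142 141 139 139 140 142 143 144 143 143 142 141 140 132 100 65 62 83 111 130 139 141 144 144 145 145 144 145 144 143 143 144 144 144 144 144 145 145 145 144 144 143 142 141 141 142 140 140 142 143 141 139 140 141 142 143 141 140 142 144 146 148 147 147 145 144 145 145 145 145 145 145 144 145 146 145 144 144 144 144 144 144 145 146 146 145 144 143 142 143 143 143 143 142 142 142 142 141 141 143 143 141 139 142 145 145 144 144 143 143 144 144 144 145 145 145 144 144 144 144 145 145 144 142 141 139 138 139 141 142 143 142 141 141 142 144 143 142 145 148 146 144 146 148 140 132 102 62 52 49 48 47 48 49 48 45 48 50 50 51 51 50 48 47
```

View pics/z1.png

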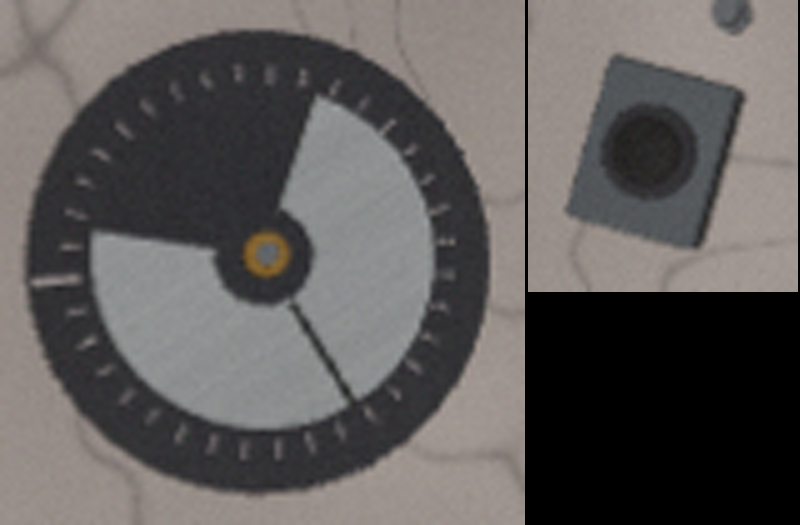

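```bash
cat >> h.py <<'E'
from scipy.spatial.transform import Rotation as R
C=np.array([0.5444,-0.1127])
def quat(phi):
    x=np.array([0,0,-1.]);z=np.array([np.cos(phi),np.sin(phi),0]);q=R.from_matrix(np.c_[x,np.cross(z,x),z]).as_quat();return q[[3,0,1,2]]
def fin(th,z=.027,flip=0,r=.065):
    t=np.radians(th);return [C[0]+r*np.cos(t),C[1]+r*np.sin(t),z],quat(t+flip)
E
python3 - <<'E'
from h import *
for f in(0,np.pi/2,np.pi,-np.pi/2):
    for th in(31.7,-10,-60,-100,-119,-135):
        j=inverse_kinematics(*fin(th,flip=f));print(round(f,1),th,None if j is None else np.round(j,2))
E
```

```text
0 31.7 [ 0.13  0.5  -0.08  0.   -1.   -2.72]
0 -10 [ 0.05  0.52 -0.03  0.   -1.02  2.92]
0 -60 [-0.03  0.49 -0.09  0.   -0.99  2.12]
0 -100 [-0.04  0.42 -0.2   0.   -0.95  1.44]
0 -119 [-0.03  0.39 -0.26  0.   -0.93  1.09]
0 -135 [-0.01  0.36 -0.3   0.   -0.91  0.79]
1.6 31.7 [ 0.13  0.5  -0.08  0.   -1.   -1.15]
1.6 -10 [ 0.05  0.52 -0.03  0.   -1.02 -1.8 ]
1.6 -60 [-0.03  0.49 -0.09  0.   -0.99 -2.59]
1.6 -100 [-0.04  0.42 -0.2   0.   -0.95  3.01]
1.6 -119 [-0.03  0.39 -0.26  0.   -0.93  2.66]
1.6 -135 [-0.01  0.36 -0.3   0.   -0.91  2.36]
3.1 31.7 [ 0.13  0.5  -0.08  0.   -1.    0.43]
3.1 -10 [ 0.05  0.52 -0.03  0.   -1.02 -0.22]
3.1 -60 [-0.03  0.49 -0.09  0.   -0.99 -1.02]
3.1 -100 [-0.04  0.42 -0.2   0.   -0.95 -1.7 ]
3.1 -119 [-0.03  0.39 -0.26  0.   -0.93 -2.05]
3.1 -135 [-0.01  0.36 -0.3   0.   -0.91 -2.35]
-1.6 31.7 [ 0.13  0.5  -0.08  0.   -1.    2.  ]
-1.6 -10 [ 0.05  0.52 -0.03  0.   -1.02  1.35]
-1.6 -60 [-0.03  0.49 -0.09  0.   -0.99  0.55]
-1.6 -100 [-0.04  0.42 -0.2   0.   -0.95 -0.13]
-1.6 -119 [-0.03  0.39 -0.26  0.   -0.93 -0.48]
-1.6 -135 [-0.01  0.36 -0.3   0.   -0.91 -0.78]
```

```bash
python3 - <<'E'
from h import *
set_gripper(0.0)
P=np.pi
move_pose(*fin(31.7,.16,P))
o=get_obs();print(o["clock"],o["tcp_pos"],o["finger_gap"])
p,q=fin(31.7,.027,P);line_to(p,0.1)
print(get_obs()["force"],get_obs()["tcp_pos"])
for th in np.linspace(31.7,-116,16)[1:]:
    p,q=fin(th,.027,P);line_to(p,0.06,frame=q)
    o=get_obs();print(round(th,1),round(o["clock"],1),np.round(o["force"],1))
for n in("scene","top"):cv2.imwrite(f"pics/{n}1.png",snapshot(n)[0])
a=cv2.imread("pics/top1.png")[150:290,255:415];b=cv2.imread("pics/scene1.png")[170:310,140:300]
cv2.imwrite("pics/z2.png",cv2.resize(np.hstack([a,b]),(800,350),interpolation=cv2.INTER_CUBIC))
E
```

```text
3.45 [ 0.59984287 -0.07771453  0.16012583] 3.882212724289761e-05
[-0.07644737 -0.97537158  0.36696672] [ 0.60021483 -0.07854912  0.02772607]
21.9 5.3 [-1.1  0.1  0.9]
12.0 5.6 [-0.3 -0.4 -0.2]
2.2 5.9 [-0.3  0.4  0.1]
-7.7 6.3 [ 0.4 -0.  -0.3]
-17.5 6.6 [-0.1  0.1  0.7]
-27.4 6.9 [-0.3  0.6  0.1]
-37.2 7.3 [ 0.2  0.3 -0.6]
-47.1 7.6 [ 0.1  0.8 -0.2]
-56.9 7.9 [ 0.8 -0.7  0.4]
-66.8 8.3 [ 0.6 -1.   0.2]
-76.6 8.6 [ 0.2  0.1 -0.5]
-86.5 8.9 [ 0.1 -0.8  0.9]
-96.3 9.3 [ 0.1 -0.9 -0. ]
-106.2 9.6 [ 0.1  0.1 -0. ]
-116.0 9.9 [ 0.3 -0.5  0. ]
```

View pics/z2.png

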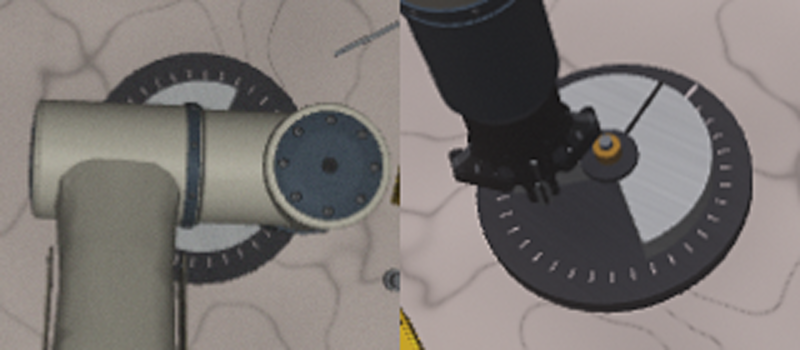

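The scene view shows the mark (crop about (660,83)) just short of the long line (about (692,90)). I'll measure both in that view, using the axis fitted from it.

```bash
cat >> h.py <<'E'
def cen(g,box,z,thr=80,cam="scene"):
    y0,y1,x0,x1=box;m=np.zeros_like(g);m[y0:y1,x0:x1]=(g[y0:y1,x0:x1]<thr)*255
    c=max(cv2.findContours(m,cv2.RETR_EXTERNAL,cv2.CHAIN_APPROX_NONE)[0],key=cv2.contourArea)
    return np.array([onz(cam,u,v,z)[:2] for u,v in cv2.convexHull(c)[:,0]])
def peak(g,c,rad,z,ts,sign,cam="scene"):
    ts=np.asarray(ts,float);I=[]
    for t in ts:
        q=np.radians(t);u,v=pix(cam,[c[0]+rad*np.cos(q),c[1]+rad*np.sin(q),z]);I.append(float(cv2.getRectSubPix(g.astype(np.float32),(1,1),(u,v))[0,0]))
    I=sign*np.array(I);w=np.clip(I-np.median(I)-12,0,None);k=np.abs(ts-ts[w.argmax()])<6;w=w*k;return round((w*ts).sum()/w.sum(),2),round(w.max())
def report(g,c,a,b,cam="scene",ref=96.4):
    print("target",[peak(g,c,r,.02,np.arange(85,108,.25),1,cam) for r in(.109,.114,.119)],"mark",[peak(g,c,r,.05,np.arange(a,b,.25),-1,cam) for r in(.045,.055,.065,.075,.083)])
E
python3 - <<'E'
from h import *
g0=cv2.cvtColor(cv2.imread("pics/scene0.png"),cv2.COLOR_BGR2GRAY)
w=cen(g0,(185,300,160,290),.02)
# far-side hull is the top edge; near side is side wall bottom -> weight out by using points on far half
from scipy.optimize import least_squares
cam=np.array(camera_info("scene")["cam_to_world"])[:2,3]
k=((w-C)@(cam-C))<0
s=least_squares(lambda c:np.hypot(*(w[k]-c).T)-.125,C);print("axis scene",s.x,np.std(s.fun))
c=s.x
for n in("scene0","scene1"):
    g=cv2.cvtColor(cv2.imread(f"pics/{n}.png"),cv2.COLOR_BGR2GRAY)
    for cc in(c,C):report(g,cc,*((195,225) if n=="scene0" else (85,125)))
gt=cv2.cvtColor(cv2.imread("pics/top0.png"),cv2.COLOR_BGR2GRAY);report(gt,C,195,225,"top")
E
```

```text
axis scene [ 0.54437995 -0.11399918] 0.00048817474746364053
target [(np.float64(97.63), 59), (np.float64(97.69), 82), (np.float64(97.55), 82)] mark [(np.float64(208.3), 75), (np.float64(209.42), 99), (np.float64(209.28), 93), (np.float64(209.92), 77), (np.float64(210.13), 93)]
target [(np.float64(97.71), 78), (np.float64(97.67), 82), (np.float64(97.72), 66)] mark [(np.float64(209.73), 70), (np.float64(210.53), 100), (np.float64(210.14), 95), (np.float64(210.76), 71), (np.float64(210.87), 94)]
target [(np.float64(97.62), 66), (np.float64(97.69), 93), (np.float64(97.55), 92)] mark [(np.float64(107.81), 100), (np.float64(107.54), 98), (np.float64(107.12), 106), (np.float64(106.73), 103), (np.float64(106.7), 101)]Traceback (most recent call last):
  File "<stdin>", line 12, in <module>
  File "h.py", line 30, in report
    print("target",[peak(g,c,r,.02,np.arange(85,108,.25),1,cam) for r in(.109,.114,.119)],"mark",[peak(g,c,r,.05,np.arange(a,b,.25),-1,cam) for r in(.045,.055,.065,.075,.083)])
                    ~~~~^^^^^^^^^^^^^^^^^^^^^^^^^^^^^^^^^^^^^^^
  File "h.py", line 27, in peak
    q=np.radians(t);u,v=pix(cam,[c[0]+rad*np.cos(q),c[1]+rad*np.sin(q),z]);I.append(float(cv2.getRectSubPix(g.astype(np.float32),(1,1),(u,v))[0,0]))
                        ~~~^^^^^^^^^^^^^^^^^^^^^^^^^^^^^^^^^^^^^^^^^^^^^^^
  File "h.py", line 12, in pix
    c=camera_info(cam);T=np.array(c["cam_to_world"]);q=T[:3,:3].T@(np.array(p)-T[:3,3]);a,b=q[:2]/q[2];s=1+c["k1"]*(a*a+b*b)
ValueError: time passes only in moves, steps and waits
```

```bash
cat > p.py <<'E'
s=open("h.py").read()
s=s.replace("import numpy as np, cv2","import numpy as np, cv2\nimport functools\n_ci=camera_info\n@functools.lru_cache\ndef camera_info(n): return _ci(n)")
open("h.py","w").write(s)
E
python3 p.py; python3 - <<'E'
from h import *
P=np.pi
for th in(-119.5,-123):
    p,q=fin(th,.027,P);line_to(p,0.03,frame=q)
p,q=fin(-119,.027,P);line_to(p,.05,frame=q)   # back off the face
p[2]=.12;line_to(p,.15)
s=get_obs();move_pose([.40,.22,.2],quat(0+P/2))
pic,_=snapshot("top");cv2.imwrite("pics/top2.png",pic);pic2,_=snapshot("scene");cv2.imwrite("pics/scene2.png",pic2)
print(get_obs()["clock"])
for n,im in(("top",pic),("scene",pic2),("top",cv2.imread("pics/top0.png"))):
    report(cv2.cvtColor(im,cv2.COLOR_BGR2GRAY),C,*((85,125) if im is pic or im is pic2 else (195,225)),cam=n)
cv2.imwrite("pics/z3.png",np.hstack([cv2.resize(pic[150:290,255:395],(400,400)),cv2.resize(pic2[170:310,155:295],(400,400))]))
E
```

```text
13.2417
target [(np.float64(96.22), 73), (np.float64(96.19), 77), (np.float64(96.29), 73)] mark [(np.float64(98.57), 80), (np.float64(97.91), 61), (np.float64(98.46), 78), (np.float64(98.04), 62), (np.float64(98.55), 81)]
target [(np.float64(97.71), 77), (np.float64(97.68), 82), (np.float64(97.71), 66)] mark [(np.float64(101.62), 89), (np.float64(101.03), 82), (np.float64(100.61), 81), (np.float64(100.3), 94), (np.float64(100.23), 98)]
target [(np.float64(96.23), 68), (np.float64(96.19), 72), (np.float64(96.29), 76)] mark [(np.float64(211.47), 68), (np.float64(211.75), 66), (np.float64(212.12), 65), (np.float64(211.67), 61), (np.float64(211.68), 79)]
```

View pics/z3.png

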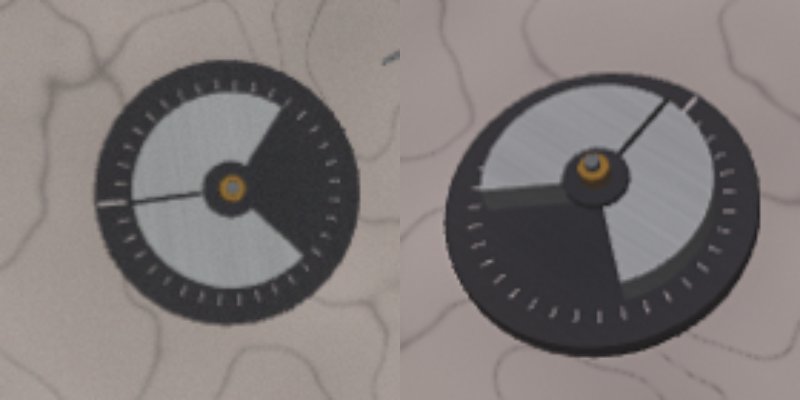

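The top view shows the mark about 2.1° short of the line. The radii agree with each other, and it has no axis offset. The last push ended at -123°, so I'll push to -125.1° and check.

```bash
python3 - <<'E'
from h import *
P=np.pi
move_pose(*fin(-112,.12,P))
p,q=fin(-112,.027,P);line_to(p,.12)
for th in(-119,-125.1):
    p,q=fin(th,.027,P);line_to(p,0.03,frame=q)
sleep(.2)
p,q=fin(-119,.027,P);line_to(p,.05,frame=q)
p[2]=.12;line_to(p,.15)
move_pose([.40,.22,.2],quat(P/2))
pic,_=snapshot("top");cv2.imwrite("pics/top3.png",pic);pic2,_=snapshot("scene");cv2.imwrite("pics/scene3.png",pic2)
print(get_obs()["clock"])
for n,im in(("top",pic),("scene",pic2)):
    report(cv2.cvtColor(im,cv2.COLOR_BGR2GRAY),C,85,125,cam=n)
cv2.imwrite("pics/z4.png",np.hstack([cv2.resize(pic[185:255,280:350],(400,400),interpolation=2),cv2.resize(pic2[190:250,215:275],(400,400),interpolation=2)]))
E
```

```text
19.3917
target [(np.float64(96.2), 71), (np.float64(96.14), 71), (np.float64(96.31), 76)] mark [(np.float64(96.16), 61), (np.float64(96.48), 79), (np.float64(96.36), 78), (np.float64(96.08), 64), (np.float64(96.6), 81)]
target [(np.float64(97.7), 78), (np.float64(97.68), 81), (np.float64(97.72), 65)] mark [(np.float64(99.7), 88), (np.float64(99.32), 87), (np.float64(98.62), 90), (np.float64(98.33), 81), (np.float64(98.24), 90)]
```

View pics/z4.png

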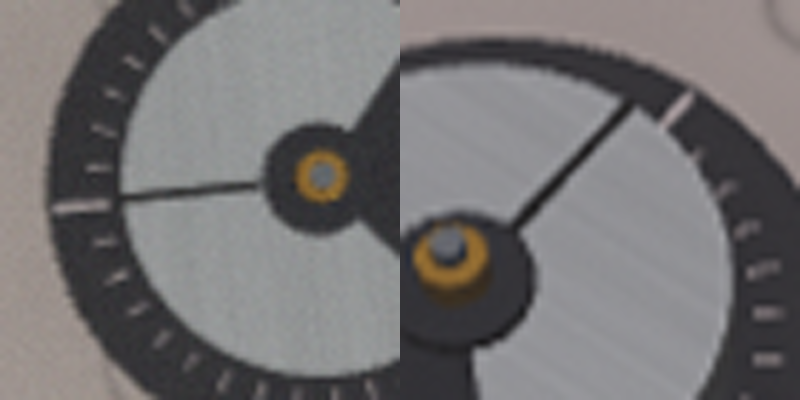

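```bash
python3 - <<'E'
from h import *
g=cv2.cvtColor(cv2.imread("pics/top3.png"),cv2.COLOR_BGR2GRAY).astype(np.float32)
def edge(a,b,rad):
    ts=np.arange(a,b,.25);I=[]
    for t in ts:
        q=np.radians(t);u,v=pix("top",[C[0]+rad*np.cos(q),C[1]+rad*np.sin(q),.05]);I.append(float(cv2.getRectSubPix(g,(1,1),(u,v))[0,0]))
    I=np.array(I)>96;return ts[np.flatnonzero(np.diff(I.astype(int)))[0]]
for r in(.06,.07,.08): print(r,edge(216,240,r),edge(312,340,r))
p=cv2.imread("pics/top0.png");g0=cv2.cvtColor(p,cv2.COLOR_BGR2GRAY)
for thr in(40,45,50,60):
    w=cen(g0,(215,262,185,220),.062,thr,"top");print(thr,cv2.minEnclosingCircle(w.astype(np.float32)))
# scene check: button centre
gs=cv2.cvtColor(cv2.imread("pics/scene0.png"),cv2.COLOR_BGR2GRAY)
for thr in(45,55):
    w=cen(gs,(118,150,290,322),.057,thr,"scene");print("scene",thr,cv2.minEnclosingCircle(w.astype(np.float32)))
E
```

```text
0.06 226.25 326.0
0.07 226.75 326.25
0.08 226.75 326.0
40 ((0.4820507764816284, 0.23701846599578857), 0.02014147862792015)
45 ((0.48236241936683655, 0.23684579133987427), 0.021383341401815414)
50 ((0.48205310106277466, 0.2357025444507599), 0.026181021705269814)
60 ((0.48173418641090393, 0.23646529018878937), 0.0278830174356699)
scene 45 ((0.4810538589954376, 0.2383742779493332), 0.023541420698165894)
scene 55 ((0.4856746792793274, 0.23129232227802277), 0.0318080335855484)
```

Gap middle at 276.3° puts the mark at 96.3°, against 96.2° for the line, so it is aligned. The button is at (0.482, 0.237) with a measured radius of 20.1 mm, as specified. Now I'll press it.

```bash
python3 - <<'E'
from h import *
B=[.482,.237];q=quat(np.pi/2)
sleep(.5)
move_pose(B+[.09],q);sleep(.3);f0=get_obs()["force"][2]
line_to(B+[.064],.05)
z=.064
while z>.053:
    z-=.001;line_to(B+[z],.02);sleep(.1);o=get_obs();f=o["force"][2]-f0
    print(round(z,4),round(o["tcp_pos"][2],4),round(f,1))
    if f>14:break
sleep(.3);print(np.round(get_obs()["force"],1))
line_to(B+[.10],.05)
move_pose([.35,.38,.25],q)
pic,_=snapshot("top");cv2.imwrite("pics/top4.png",pic);cv2.imwrite("pics/scene4.png",snapshot("scene")[0])
report(cv2.cvtColor(pic,cv2.COLOR_BGR2GRAY),C,85,125,cam="top");print(get_obs()["clock"])
cv2.imwrite("pics/z5.png",np.hstack([pic[60:300,100:480],cv2.imread("pics/scene4.png")[60:300,100:480]]))
E
```

```text
0.063 0.0632 0.5
0.062 0.0622 1.1
0.061 0.0611 2.9
0.06 0.0601 2.7
0.059 0.0591 3.1
0.058 0.0581 4.3
0.057 0.0571 4.2
0.056 0.0561 4.3
0.055 0.056 11.2
0.054 0.0558 17.6
[-5.7 -0.2 18.4]
target [(np.float64(96.22), 68), (np.float64(96.19), 72), (np.float64(96.37), 76)] mark [(np.float64(96.18), 62), (np.float64(96.52), 78), (np.float64(96.4), 73), (np.float64(96.07), 63), (np.float64(96.55), 75)]
27.4
```

View pics/z5.png

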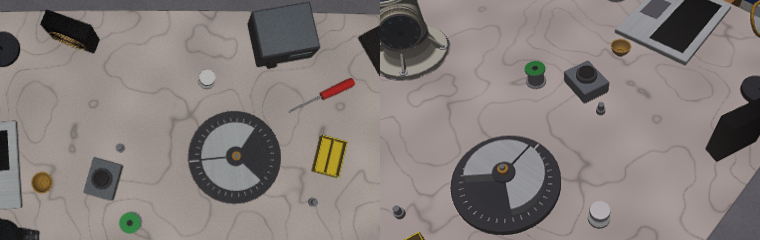

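The button hit its stop at 56 mm and came back up. Everything looks in place in both views. I'll do a quick before/after check on the box, then hand in.

```bash
python3 - <<'E'
from h import *
for n in("top0","top4"):
    g=cv2.cvtColor(cv2.imread(f"pics/{n}.png"),cv2.COLOR_BGR2GRAY)
    print(n,cv2.minEnclosingCircle(cen(g,(215,262,185,220),.062,40,"top").astype(np.float32)))
d=cv2.absdiff(cv2.imread("pics/scene0.png"),cv2.imread("pics/scene4.png")).max(2)[100:185,230:360];print((d>40).sum())
job_done()
E
```

```text
top0 ((0.4820507764816284, 0.23701846599578857), 0.02014147862792015)
top4 ((0.48166465759277344, 0.237383171916008), 0.01938241347670555)
0
the job is handed in; nothing more can be done
```

I lined the index mark up with the long scale line, let the dial rest, then pushed the button fully down and let it come up. The job is handed in; it gave no verdict. The robot's clock was at about 27 s.

- **Dial:** I turned it about 115° clockwise with closed fingertips in the gap. It took two pushes, with a look in between. The last top view puts the mark at 96.3° and the line at 96.25°. The middle of the finger gap, at 276.3°, agrees.
- **Button:** It hit its stop with the fingertip 56 mm above the table, which is the full 6 mm of travel. The press force reached about 18 N. I didn't measure the button's height after release; I only saw in the pictures that it was up.
- **Surroundings:** In before and after pictures the button centre is within about 0.5 mm, so the box stayed put, and the area around the box in the scene view is unchanged. I checked the other small things only by eye, and they looked undisturbed. The arm was clear of everything when I handed in.
- **Disagreements:** The scene camera read the line at 97.7° and the mark at 98.2 to 99.7°, drifting with radius. I took this as its roughly 2 mm calibration offset and trusted the top view. There was also about 6 N of sideways force during the press, with no visible movement of the box.

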